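Cover the cheeses at the market stall

TASK

The stall is closing for the midday break: put each of the four aluminium covers over the cheese it belongs to (large round, small round, long, short), so that the cheese is inside and the cover sits flat on the wooden board all round it. Set the covers down rather than dropping them, leave the boards where they stand, and do not disturb the box of eggs.

Things in the scene. Friction and masses are not known exactly. Their poses are not given: they have to be found in the camera images.
- cover_round_large_handle (a point): Large round aluminium cover, 115 mm across at the rim (109 inside), 54 mm tall without knob, 140-240 g. Stands rim down, open below. Point: in the handle, a dark wooden round knob 26 mm across, 34 mm tall, on the middle of the top; on its axis, 22 mm above the cover's top, 76 mm above its rim. z up; yaw is of no matter.
- cover_round_small_handle (a point): Small round aluminium cover, 81 mm across at the rim (75 inside), 54 mm tall without knob, 90-160 g. Stands rim down, open below. Point: in the handle, a dark wooden round knob 26 mm across, 34 mm tall, on the middle of the top; on its axis, 22 mm above the cover's top, 76 mm above its rim. z up; yaw is of no matter.
- cover_long_handle (a point): Long box-shaped aluminium cover, 130 x 69 mm (124 x 63 inside), 50 mm tall without handle, 140-240 g. Stands rim down, open below. Point: middle of the handle, a dark wooden bar 70 mm long (x), 16 mm thick (y), its wood 12 to 34 mm above the flat top; 22 mm above the top, 72 mm above the rim. x along the cover's length, z up; both ends alike.
- cover_short_handle (a point): Short box-shaped aluminium cover, 91 x 69 mm (85 x 63 inside), 50 mm tall without handle, 110-185 g. Stands rim down, open below. Point: middle of the handle, a dark wooden bar 50 mm long (x), 16 mm thick (y), its wood 12 to 34 mm above the flat top; 22 mm above the top, 72 mm above the rim. x along the cover's length, z up; both ends alike.
- board_round_large: Round wooden board 137 mm across with the large round cheese, a cream wheel 90 mm across. Board 14 mm thick, loose on the counter; cheese fast in its middle, 36 mm tall (top 50 mm above the counter). Origin: centre of the board's underside, z up.
- board_round_small: Round wooden board 101 mm across with the small round cheese, a cream wheel 56 mm across. Board 14 mm thick, loose on the counter; cheese fast in its middle, 36 mm tall (top 50 mm above the counter). Origin: centre of the board's underside, z up.
- board_long: Long wooden board 150 mm (x) by 89 mm (y) with the long white cheese, a brick 105 mm (x) by 44 mm (y). Board 14 mm thick, loose on the counter; cheese fast in its middle, 36 mm tall (top 50 mm above the counter). Origin: centre of the board's underside, z up. Both ends alike.
- board_short: Short wooden board 111 mm (x) by 89 mm (y) with the short white cheese, a brick 66 mm (x) by 44 mm (y). Board 14 mm thick, loose on the counter; cheese fast in its middle, 36 mm tall (top 50 mm above the counter). Origin: centre of the board's underside, z up. Both ends alike.
- egg_box: Open grey pulp box of six brown hen's eggs, 150 mm (x) by 100 mm (y), 72 mm to the tops of the eggs, loose among the boards and covers. Origin: centre of its underside, z up. To be left alone.
Not all that is in view belongs to the job. What is shaped like the part that bears cover_short_handle but green or orange is not meant.

How it is judged:
At the end, for the whole second after the job is handed in: Each cover is over its own cheese: its handle is within 13 mm of the middle of its board seen from above, its rim lies on the board (height within 4 mm), it is level (within 0.06 rad), the long and short covers lie along their boards (within 0.25 rad), and all four are released and at rest (horizontal distance between cover_round_large_handle and board_round_large below 0.013 m and z of cover_round_large_handle in the frame of board_round_large between 0.086 and 0.094 m and angle between each of cover_round_large_handle, cover_round_small_handle, cover_long_handle, cover_short_handle's own z axis and vertical below 0.06 rad and linear speed of each of cover_round_large, cover_round_small, cover_long, cover_short below 0.02 m/s and horizontal distance between cover_round_small_handle and board_round_small below 0.013 m and z of cover_round_small_handle in the frame of board_round_small between 0.086 and 0.094 m and horizontal distance between cover_long_handle and board_long below 0.013 m and z of cover_long_handle in the frame of board_long between 0.082 and 0.09 m and angle between the x axis of cover_long_handle and the x axis of board_long, either way round below 0.25 rad and horizontal distance between cover_short_handle and board_short below 0.013 m and z of cover_short_handle in the frame of board_short between 0.082 and 0.09 m and angle between the x axis of cover_short_handle and the x axis of board_short, either way round below 0.25 rad); the robot touches nothing.
It fails at once if a cover is dropped or thrown: let go in the air with its rim more than about 40 mm above the boards ((contact force between cover_round_large and anything else below 0.01 N and height (world z) of cover_round_large_handle above 0.13 m) or (contact force between cover_round_small and anything else below 0.01 N and height (world z) of cover_round_small_handle above 0.13 m) or (contact force between cover_long and anything else below 0.01 N and height (world z) of cover_long_handle above 0.126 m) or (contact force between cover_short and anything else below 0.01 N and height (world z) of cover_short_handle above 0.126 m)).
It fails at once if the box of hen's eggs is shoved more than 25 mm or tipped (distance of egg_box from where it was at the start of the episode above 0.025 m or angle between egg_box's own z axis and vertical above 0.3 rad).
It fails at once if a board with its cheese is shoved more than 30 mm from where it stood (distance of any of board_round_large, board_round_small, board_long, board_short from where it was at the start of the episode above 0.03 m).
It also fails if it takes over 131 s, if anything falls off the work surface, if the arm or the gripper's body presses on something with over 40 N, if the wrist force passes 120 N, or if a joint passes its speed limit or range.

ROBOT

A 7-joint arm with a two-finger parallel gripper is mounted at the origin on the work surface. World frame = base frame: x ahead of the robot, y to its left, z up, the work surface at z = 0. Lengths are in m, angles in rad, forces in N, time in s.
With the tool pointing down it reaches from about 0.4 to 0.875 m from the base axis. Payload 6.5 kg.
Tool frame: the origin (TCP) lies at the centre of the arm's flange, where the gripper is bolted on; the fingertips stand 173 mm ahead of it and the grasp point (between the pads) lies 155 mm ahead of it; z points along the fingers, y is the direction in which the jaws open and shut (so a half turn about z gives the same grasp; the last joint's range is limited). The gripper opens to 85 mm and grips with 20 to 120 N. Pads are 22 mm wide; open, the fingers measure 114 mm over their backs; the gripper's body (76 mm by 85 mm) begins 54 mm behind the grasp point. The pads swing forward as they close: fully open they stand 13 mm farther back than shut.
Start: joints at [1.263, 0.536, -0.004, 1.538, 0.003, 1.067, -0.071], TCP at [0.156, -0.631, 0.405] pointing down, gripper open.
Joint ranges: [-2.7, 2.7], [-0.37, 2.16], [-1.27, 1.26], [0.24, 2.4], [-1.31, 4.45], [0.19, 1.91], [-2.76, 2.76]. Speed limits (rad/s): [2.39, 2.39, 3.14, 3.14, 3.14, 3.14, 3.14].

INTERFACE

Orientations are given as a unit quaternion [w, x, y, z].
In Python, from cell import arm gives the robot as it stands. The module is installed in compiled form; this text tells all that it offers.
- The arm moves only by the tool servo_tool, never from a script. Its argument "series" is a list of rows, each an object of numbers: "tx", "ty", "tz": the shift along the tool's x, y, z in cm; "rx", "ry", "rz": the turn, a rotation vector about the tool's x, y, z in rad; "gripper": the opening, from 0 (shut) to 1 (fully open). A call has 1 to 8 rows; each row is the pose to reach, as a shift and turn from the pose commanded when the call began, along the tool's axes at that moment; what a row does not reach only later rows make up. A row lasts 1/8 s, in which the tool goes at most 62.5 mm and 10.7 degrees, less where a joint would pass 70% of its speed; a pose out of reach is approached as far as the arm can. A call with a gripper value outside its range is refused whole. The fingers move at their own pace and stop on an object; the grip force is fixed at half the most. Time passes only in rows, so rows that repeat a pose let the fingers close. It gives the time, the measured TCP pose, the force and the opening at its end, in the units of the state.
- arm.get_obs(): the state, without advancing time (a new reading comes with each control period).
- arm.camera(name): name is "side" or "top" or "wrist"; returns the picture (384x512x3 uint8, red, green, blue); there is no depth.
- arm.get_calibration(name): a dict with "fx", "fy", "cx", "cy" (pixels), "rvec" (rotation vector, rad) and "tvec" (3), from world to camera coordinates, as OpenCV has them. Camera axes: x right, y down, z forward; pixel columns grow to the right and rows downward; lengths in m; the calibration is good to about 2 mm. A picture is of the moment at which its call begins: read the wrist's pose just before it. get_calibration takes no time and is no camera call; for the wrist camera it gives the pose at the moment of the call.
- arm.finish_job(): hands the job in, once; it reports no verdict.
The state is a dict: "t": time; "q": joint angles; "joint_velocities": joint speeds; "joint_torque": joint torques, N m; "tool_pos": TCP position; "orientation": TCP orientation; "force": force on the tool from outside, world axes, zero at the start; "wrist_torque": the same for the moment, N m; "grip_width": finger opening in m.
Only numpy, scipy, OpenCV 4.12 (cv2) and the standard library are available. Lean on these libraries where they do the work, as an engineer would, in place of code of your own. Each camera call takes 0.05 s, during which the arm holds its last target. There are 200 camera calls.

## Working session

There is one attempt and no reset: what is moved stays moved. The work goes in short steps, Python scripts to look and compute and a tool call to move; the robot and the scene stay as the last step left them, time stands still between calls to the robot, and variables do not carry over. Pictures are saved under pics/ and viewed, on a budget of 14 in all, crops included, one or two more only if the job needs it, and the job is handed in when it is done.

Besides the shell and the picture viewer there is one more tool, called after "Call:" as name([rows], argument=value, ...), one row to a line, values as JSON. servo_tool: Moves the arm, as the interface text tells. Its arguments: {"type":"object","properties":{"series":{"type":"array"}},"required":["series"]}

```bash
mkdir -p pics
cat > h.py <<'E'
import numpy as np, cv2
from cell import arm
def save(n,f):
    im=arm.camera(n); cv2.imwrite('pics/'+f,im[:,:,::-1]); return im
def ray(n,uv,z,c=None):
    c=c or arm.get_calibration(n)
    R=cv2.Rodrigues(np.array(c['rvec'],float))[0];t=np.array(c['tvec'],float)
    o=-R.T@t; d=R.T@np.array([(uv[0]-c['cx'])/c['fx'],(uv[1]-c['cy'])/c['fy'],1])
    return o+d*(z-o[2])/d[2]
E
python3 - <<'E'
from h import *
o=arm.get_obs(); print(o)
for n in('top','side','wrist'):
    save(n,n+'0.png'); c=arm.get_calibration(n); print(n,c)
    R=cv2.Rodrigues(np.array(c['rvec'],float))[0]; print(-R.T@np.array(c['tvec']))
a=cv2.imread('pics/top0.png')
cv2.imwrite('pics/top0b.png',cv2.resize(a,(800,600),interpolation=cv2.INTER_CUBIC))
E
```

```text
{'t': 0.0, 'q': array([ 1.2627934 ,  0.53715141, -0.00447326,  1.53891703,  0.00261058,
        1.06731338, -0.07119216]), 'joint_velocities': array([-0.00043694,  0.00017004,  0.0020056 , -0.00036729, -0.00034911,
        0.00092097,  0.00011521]), 'joint_torque': array([ 7.20774751e-04, -5.83405280e+01,  1.04884800e+00, -2.59105235e+01,
        1.23568348e-02,  9.42061743e-03, -2.82164137e-05]), 'tool_pos': array([ 0.1555789 , -0.63074327,  0.40380495]), 'orientation': array([-8.75682998e-04,  9.92692999e-01,  1.20664059e-01, -1.68051721e-04]), 'force': array([-0.02741125,  0.46720292, -0.35681044]), 'wrist_torque': array([-0.0197524 ,  0.05921013,  0.01224741]), 'grip_width': 0.08573049960543441}
top {'fx': 396.02867630534496, 'fy': 396.02867630534496, 'cx': 254.77058174210663, 'cy': 191.5830791215899, 'rvec': array([ 2.16472776, -2.11933458,  0.15618995]), 'tvec': array([0.00935704, 0.54335578, 1.09281932])}
[0.37454115 0.01490272 1.16149643]
side {'fx': 394.37492151995673, 'fy': 394.37492151995673, 'cx': 259.1941408709984, 'cy': 198.79145881252626, 'rvec': array([ 0.52993297, -2.71755949,  1.16376065]), 'tvec': array([0.46556308, 0.2010747 , 1.22734587])}
[0.16540897 0.87097601 0.98873584]
wrist {'fx': 274.75570075780035, 'fy': 274.75570075780035, 'cx': 254.5849709231743, 'cy': 189.513516854358, 'rvec': array([-2.27508468,  1.78078863,  0.27626708]), 'tvec': array([-0.64804684, -0.03986613,  0.3801368 ])}
[ 0.22977188 -0.61141363  0.37341165]
```

View pics/top0b.png

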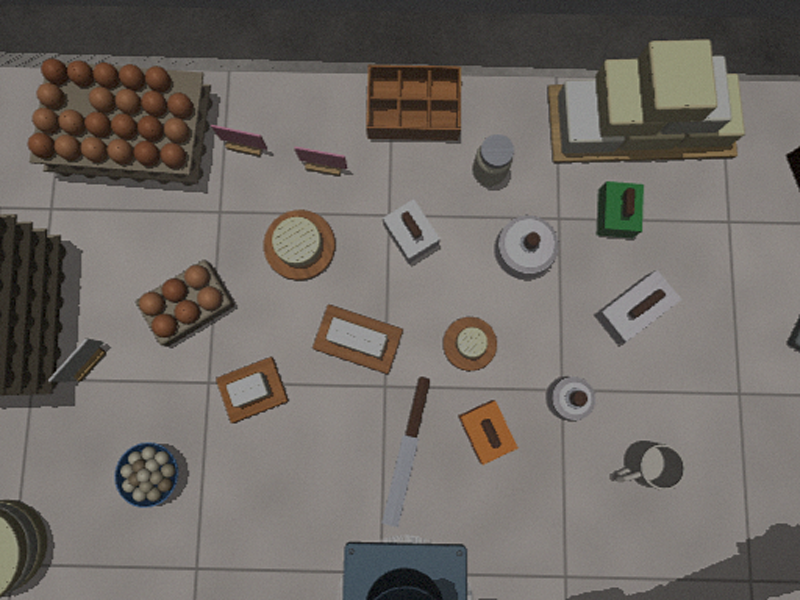

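View pics/side0.png

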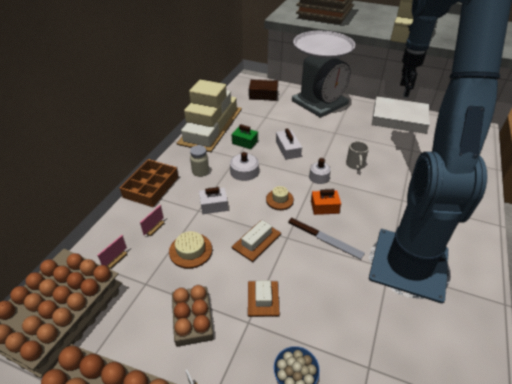

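The top view (800 px scale) shows these objects:
- **Aluminium covers:** short (412,232), large round (527,247), long (640,305) and small round (572,398).
- **Boards:** large round (299,244), long (358,338), short (252,390) and small round (470,343).
- **Egg box:** (186,303).

There are three short-cover candidates: white-grey (412,232), green (620,210) and orange (488,432). The aluminium one is meant, because green and orange are excluded.

```bash
cat > m.py <<'E'
from h import *
import sys
im=cv2.imread('pics/top0.png'); s=512/800
hsv=cv2.cvtColor(im,cv2.COLOR_BGR2HSV); H,S,V=cv2.split(hsv)
c=arm.get_calibration('top')
def blob(mask,ctr,r):
    m=np.zeros_like(mask); cv2.circle(m,(int(ctr[0]*s),int(ctr[1]*s)),int(r*s),255,-1)
    n,l,st,ce=cv2.connectedComponentsWithStats(mask&m)
    k=1+np.argmax(st[1:,4]); return (l==k).astype(np.uint8)*255
def outline(m):
    return max(cv2.findContours(m,cv2.RETR_EXTERNAL,cv2.CHAIN_APPROX_NONE)[0],key=len)[:,0]
def rect(pts,z):
    P=np.array([ray('top',p,z,c)[:2] for p in pts],np.float32)
    r=cv2.minAreaRect(P*1000); b=cv2.boxPoints(r); e1,e2=b[1]-b[0],b[2]-b[1]
    e=e1 if np.hypot(*e1)>np.hypot(*e2) else e2
    return np.round(r[0],1),np.round(sorted(r[1]),1),round(float(np.arctan2(e[1],e[0])),3)
wood=((H<20)&(S>110)&(V>60)).astype(np.uint8)*255
dark=((V<75)&((H<20)|(H>165))&(S>60)).astype(np.uint8)*255
bright=((V>120)&(S<120)).astype(np.uint8)*255
for n,p,r in(('bRL',(299,244),45),('bRS',(470,343),36),('bL',(358,338),55),('bS',(252,390),45)):
    m=blob(wood,p,r); print(n,'board',rect(outline(m),.014))
    h=cv2.drawContours(np.zeros_like(m),[outline(m)],-1,255,-1)&~m
    h=blob(h,p,r);print('   cheese',rect(outline(h),.05))
for n,p,z in(('cRL',(530,242),.088),('cRS',(578,398),.088),('cL',(646,304),.084),('cS',(412,226),.084),):
    m=blob(dark,p,28); print(n,rect(outline(m),z-.012), np.round(ray('top',np.argwhere(m)[:,::-1].mean(0),z-.012,c)*1000,1),(m>0).sum())
E
python3 m.py
python3 - <<'E'
import cv2,numpy as np
a=cv2.imread('pics/top0.png')
f=lambda x0,y0,w,h:cv2.resize(a[y0:y0+h,x0:x0+w],(w*4,h*4),interpolation=cv2.INTER_CUBIC)
cv2.imwrite('pics/crop1.png',f(235,105,200,150))
E
```

```text
bRL board (array([649. , 212.7]), array([130.9, 131.2]), -1.55)
   cheese (array([644.5, 209.6]), array([92.9, 94.5]), 0.021)
bRS board (array([ 468.3, -113.2]), array([95.7, 95.8]), -1.55)
   cheese (array([ 466. , -112.7]), array([55.2, 58.1]), -0.775)
bL board (array([472.4,  95.3]), array([ 86.4, 146.2]), 1.271)
   cheese (array([470.7,  93.1]), array([ 47.8, 111.2]), 1.26)
bS board (array([374.9, 287.2]), array([ 87.4, 109. ]), -1.176)
   cheese (array([373.3, 282.9]), array([50.7, 74.1]), -1.169)
cRL (array([ 653.9, -218.9]), array([20.9, 21. ]), -0.578) [ 653.7 -218.9   76. ] 50
cRS (array([ 371. , -297.4]), array([21.6, 21.7]), -0.021) [ 371.4 -297.2   76. ] 62
cL (array([ 542.3, -423.6]), array([13.7, 65.8]), -0.901) [ 541.9 -423.5   72. ] 115
cS (array([677.8,   0.7]), array([13.5, 46.6]), 0.593) [6.778e+02 6.000e-01 7.200e+01] 79
```

View pics/crop1.png

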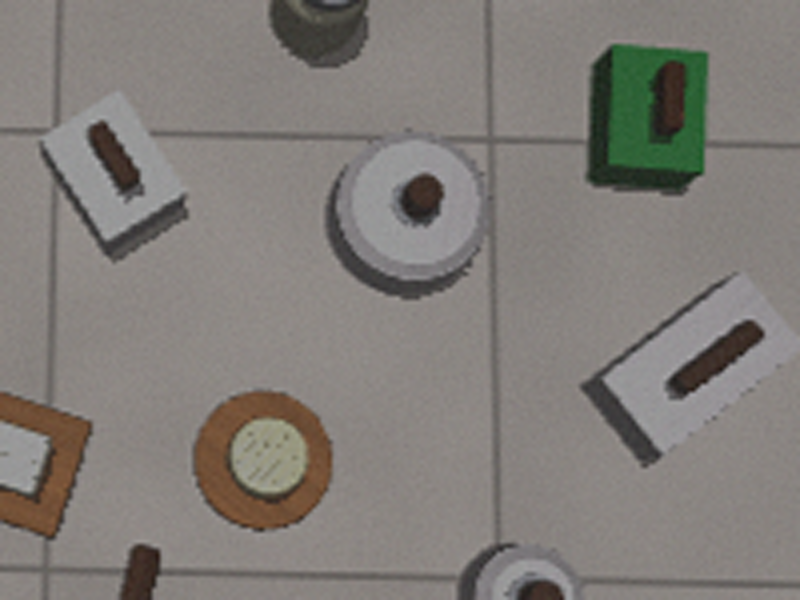

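The crop confirms it: the short aluminium cover is at 800-px (412,232), i.e. crop (113,165). The green one is a decoy. Measured sizes match the descriptions, so I'll start with the small round cover.

```bash
cat > p.py <<'E'
from h import *
import sys
from scipy.spatial.transform import Rotation as Ro
# usage: p.py x y gz psi  (mm, grasp point height mm, rad)  -> tool shifts
def plan(x,y,gz,psi=None):
    o=arm.get_obs(); w=o['orientation']; R=Ro.from_quat([w[1],w[2],w[3],w[0]]).as_matrix()
    cur=np.arctan2(R[1,0],R[0,0]); psi=cur if psi is None else psi
    T=np.array([[np.cos(psi),np.sin(psi),0],[np.sin(psi),-np.cos(psi),0],[0,0,-1]])
    d=R.T@(np.array([x,y,gz+155])/1000-o['tool_pos'])*100
    print('go',[x,y,gz],'t(cm)',np.round(d,2),'r',np.round(Ro.from_matrix(R.T@T).as_rotvec(),3))
def state():
    o=arm.get_obs(); w=o['orientation']; R=Ro.from_quat([w[1],w[2],w[3],w[0]]).as_matrix()
    print('t',round(o['t'],2),'grasp',np.round((o['tool_pos']+R[:,2]*.155)*1000,1),'psi',round(np.arctan2(R[1,0],R[0,0]),3),'F',np.round(o['force'],1),'w',round(o['grip_width']*1000,1),'q',np.round(o['q'],2))
if __name__=='__main__':
    state(); a=[float(v) for v in sys.argv[1:]]
    if len(a)>=3: plan(*a)
E
python3 p.py 371 -297 180
```

```text
t 0.15 grasp [ 155.5 -630.6  249. ] psi 0.242 F [ 0.2 -0.2  0.2] w 85.5 q [ 1.26  0.54 -0.    1.54  0.    1.07 -0.07]
go [371.0, -297.0, 180.0] t(cm) [ 28.91 -27.24   6.94] r [-0.001  0.    -0.   ]
```

Call:
servo_tool([
  {"tx": 28.9, "ty": -27.2, "tz": 6.9, "gripper": 1},
  {"tx": 28.9, "ty": -27.2, "tz": 6.9, "gripper": 1},
  {"tx": 28.9, "ty": -27.2, "tz": 6.9, "gripper": 1},
  {"tx": 28.9, "ty": -27.2, "tz": 6.9, "gripper": 1},
  {"tx": 28.9, "ty": -27.2, "tz": 6.9, "gripper": 1},
  {"tx": 28.9, "ty": -27.2, "tz": 6.9, "gripper": 1},
  {"tx": 28.9, "ty": -27.2, "tz": 6.9, "gripper": 1},
  {"tx": 28.9, "ty": -27.2, "tz": 6.9, "gripper": 1},
])

```text
invalid input at $.series[0]: expected keys tx, ty, tz, rx, ry, rz, gripper
```

```bash
python3 - <<'E'
from h import *
from p import *
state(); c=arm.get_calibration('wrist'); im=save('wrist','w1.png')
np.save('w1c.npy',c,allow_pickle=True)
R=cv2.Rodrigues(c['rvec'])[0];print(-R.T@c['tvec'])
for P in ((.371,-.297,.088),(.371,-.297,.076),(.371,-.297,0)): print(cv2.projectPoints(np.array([P]),c['rvec'],c['tvec'],np.array([[c['fx'],0,c['cx']],[0,c['fy'],c['cy']],[0,0,1.]]),None)[0].ravel())
E
python3 p.py 371 -297 80
```

```text
t 0.15 grasp [ 155.5 -630.6  249. ] psi 0.242 F [ 0.2 -0.2  0.2] w 85.5 q [ 1.26  0.54 -0.    1.54  0.    1.07 -0.07]
[ 0.22977188 -0.61141363  0.37341165]
[-102.06090994 -190.6341945 ]
[ -83.49309238 -175.37734685]
[   0.37381704 -106.4653891 ]
t 0.2 grasp [ 155.5 -630.7  249.2] psi 0.242 F [-0.4  0.  -0.8] w 85.2 q [ 1.26  0.54 -0.    1.54  0.    1.07 -0.07]
go [371.0, -297.0, 80.0] t(cm) [ 28.91 -27.24  16.94] r [-0.001  0.    -0.   ]
```

View pics/w1.png

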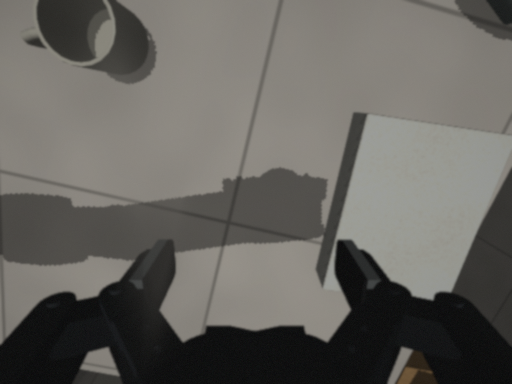

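The move was refused because every key is required, so this picture (4 of 14) only shows the start pose: mug at (75,30), fingers at the bottom.

Call:
servo_tool([
  {"tx": 28.9, "ty": -27.2, "tz": 6.9, "rx": 0, "ry": 0, "rz": 0, "gripper": 1},
  {"tx": 28.9, "ty": -27.2, "tz": 6.9, "rx": 0, "ry": 0, "rz": 0, "gripper": 1},
  {"tx": 28.9, "ty": -27.2, "tz": 6.9, "rx": 0, "ry": 0, "rz": 0, "gripper": 1},
  {"tx": 28.9, "ty": -27.2, "tz": 6.9, "rx": 0, "ry": 0, "rz": 0, "gripper": 1},
  {"tx": 28.9, "ty": -27.2, "tz": 6.9, "rx": 0, "ry": 0, "rz": 0, "gripper": 1},
  {"tx": 28.9, "ty": -27.2, "tz": 6.9, "rx": 0, "ry": 0, "rz": 0, "gripper": 1},
  {"tx": 28.9, "ty": -27.2, "tz": 6.9, "rx": 0, "ry": 0, "rz": 0, "gripper": 1},
  {"tx": 28.9, "ty": -27.2, "tz": 6.9, "rx": 0, "ry": 0, "rz": 0, "gripper": 1},
])

```text
t: 1.2
tool_pos: [0.3722, -0.2957, 0.3354]
orientation: [-0.001, 0.992, 0.123, -0.0]
force: [0.2, -0.0, -0.1]
grip_width: 0.0851
```

```bash
cat > w.py <<'E'
from p import *
# w.py out x y z : picture + where (x,y,z mm) should appear
state(); c=arm.get_calibration('wrist'); im=save('wrist',sys.argv[1])
K=np.array([[c['fx'],0,c['cx']],[0,c['fy'],c['cy']],[0,0,1.]])
P=np.array([[float(v)/1000 for v in sys.argv[2:5]]])
uv=cv2.projectPoints(P,c['rvec'],c['tvec'],K,None)[0].ravel(); print('expected uv',uv)
hsv=cv2.cvtColor(im,cv2.COLOR_RGB2HSV);H,S,V=cv2.split(hsv)
m=((S>60)&((H<20)|(H>165))&(V<110)).astype(np.uint8)
n,l,st,ce=cv2.connectedComponentsWithStats(m)
for k in range(1,n):
    if st[k,4]>150:
        r=np.array([ray('wrist',p,P[0,2],c)[:2]*1000 for p in np.argwhere(l==k)[:,::-1]],np.float32)
        rc=cv2.minAreaRect(r); b=cv2.boxPoints(rc)
        e=max((b[1]-b[0],b[2]-b[1]),key=lambda v:np.hypot(*v))
        print(st[k],'ctr',np.round(rc[0],1),'size',np.round(rc[1],1),'ang',round(float(np.arctan2(e[1],e[0])),3),'centroid',np.round(r.mean(0),1))
E
python3 w.py w2.png 371 -297 80; python3 p.py 371 -297 80
```

```text
t 1.2 grasp [ 372.2 -295.5  180.4] psi 0.247 F [ 0.2 -0.  -0.1] w 85.1 q [ 0.69  0.35 -0.14  2.04  0.07  0.76 -0.81]
expected uv [257.30439912 197.60919248]
[ 72   0  55  74 597] ctr [ 459.  -157.7] size [32.4 47.4] ang -0.267 centroid [ 456.2 -163.3]
[ 94   0  56  93 441] ctr [ 454.7 -176.6] size [26.6 71.5] ang -0.299 centroid [ 459.8 -183.2]
[ 422    0   90   54 1881] ctr [ 533.5 -411.7] size [14.4 64. ] ang -0.904 centroid [ 534.2 -412.4]
[   0   82   21   96 1104] ctr [374.3 -89.6] size [14.9 78.1] ang -0.025 centroid [386.6 -87.6]
[  56  152  100   90 2054] ctr [ 352.8 -180.9] size [92.1 56.6] ang 0.977 centroid [ 349.8 -189.1]
[241 179  28  33 719] ctr [ 372.5 -294.1] size [29.2 23.5] ang 0.248 centroid [ 372.2 -294.2]
[  53  189   56   59 2002] ctr [ 313.8 -150.9] size [51.9 37.5] ang 0.451 centroid [ 314.9 -149.4]
t 1.25 grasp [ 371.3 -297.4  180.6] psi 0.244 F [-1.  -0.1 -0.4] w 85.2 q [ 0.69  0.35 -0.13  2.04  0.07  0.76 -0.81]
go [371.0, -297.0, 80.0] t(cm) [-0.02 -0.04 10.06] r [-0.  0. -0.]
```

View pics/w2.png

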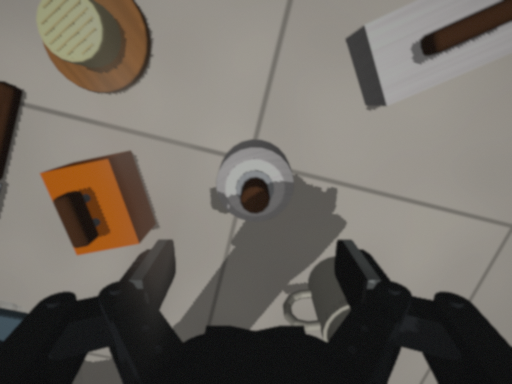

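The knob sits at (255,195), 2-3 px from the prediction, so the estimates agree. Descend and grasp.

Call:
servo_tool([
  {"tx": 0, "ty": -0.1, "tz": 5, "rx": 0, "ry": 0, "rz": 0, "gripper": 1},
  {"tx": 0, "ty": -0.1, "tz": 9, "rx": 0, "ry": 0, "rz": 0, "gripper": 1},
  {"tx": 0, "ty": -0.1, "tz": 10, "rx": 0, "ry": 0, "rz": 0, "gripper": 1},
  {"tx": 0, "ty": -0.1, "tz": 10, "rx": 0, "ry": 0, "rz": 0, "gripper": 0},
  {"tx": 0, "ty": -0.1, "tz": 10, "rx": 0, "ry": 0, "rz": 0, "gripper": 0},
  {"tx": 0, "ty": -0.1, "tz": 10, "rx": 0, "ry": 0, "rz": 0, "gripper": 0},
  {"tx": 0, "ty": -0.1, "tz": 10, "rx": 0, "ry": 0, "rz": 0, "gripper": 0},
  {"tx": 0, "ty": -0.1, "tz": 10, "rx": 0, "ry": 0, "rz": 0, "gripper": 0},
])

```text
t: 2.25
tool_pos: [0.3712, -0.2971, 0.2368]
orientation: [0.001, 0.993, 0.121, 0.001]
force: [-1.1, 0.1, 6.0]
grip_width: 0.0242
```

```bash
python3 p.py 467.5 -113 205
```

```text
t 2.25 grasp [ 371.4 -297.3   81.8] psi 0.242 F [-1.1  0.1  6. ] w 24.2 q [ 0.67  0.52 -0.11  2.09  0.11  0.53 -0.85]
go [467.5, -113.0, 205.0] t(cm) [ 13.77 -15.56 -12.33] r [ 0.002 -0.001 -0.   ]
```

Call:
servo_tool([
  {"tx": 0, "ty": 0, "tz": -3, "rx": 0, "ry": 0, "rz": 0, "gripper": 0},
  {"tx": 0, "ty": 0, "tz": -7, "rx": 0, "ry": 0, "rz": 0, "gripper": 0},
  {"tx": 0, "ty": 0, "tz": -12.3, "rx": 0, "ry": 0, "rz": 0, "gripper": 0},
  {"tx": 3.5, "ty": -4, "tz": -12.3, "rx": 0, "ry": 0, "rz": 0, "gripper": 0},
  {"tx": 7, "ty": -8, "tz": -12.3, "rx": 0, "ry": 0, "rz": 0, "gripper": 0},
  {"tx": 10.5, "ty": -12, "tz": -12.3, "rx": 0, "ry": 0, "rz": 0, "gripper": 0},
  {"tx": 13.8, "ty": -15.6, "tz": -12.3, "rx": 0, "ry": 0, "rz": 0, "gripper": 0},
  {"tx": 13.8, "ty": -15.6, "tz": -12.3, "rx": 0, "ry": 0, "rz": 0, "gripper": 0},
])

```text
t: 3.25
tool_pos: [0.4689, -0.1083, 0.3592]
orientation: [-0.001, 0.992, 0.124, 0.001]
force: [0.5, -0.7, -0.4]
grip_width: 0.0242
```

```bash
python3 w.py w3.png 467.5 -113 14; python3 p.py 467.5 -113 100
```

```text
t 3.25 grasp [ 469.2 -108.1  204.2] psi 0.249 F [ 0.5 -0.7 -0.4] w 24.2 q [ 0.34  0.33 -0.24  2.01  0.1   0.82 -1.28]
expected uv [259.38798894 173.96540784]
[ 418    0   51   31 1117] ctr [ 671.1 -249. ] size [26.2 47.5] ang -1.322 centroid [ 672.6 -246.7]
[ 29  52 129 136 468] ctr [498.2  68.1] size [167.2  72.3] ang 0.761 centroid [503.7  79.8]
[103 131  29  39 180] ctr [450.6  50.4] size [13.7 53.9] ang -0.364 centroid [453.2  46.5]
[245 149  55  31 242] ctr [ 488.7 -127.2] size [70.4 18.1] ang 1.382 centroid [ 491.1 -128.5]
[ 220  219   64  112 4487] ctr [ 324.1 -135.1] size [173.   86.5] ang 0.323 centroid [ 330.6 -144.8]
[145 222  27  51 449] ctr [338.7 -15.8] size [16.3 81.8] ang -0.24 centroid [334.8 -13.3]
t 3.3 grasp [ 467.9 -110.7  204. ] psi 0.246 F [-0.7 -0.7 -1.6] w 24.6 q [ 0.34  0.33 -0.24  2.01  0.1   0.82 -1.28]
go [467.5, -113.0, 100.0] t(cm) [-0.1   0.21 10.4 ] r [-0. -0.  0.]
```

View pics/w3.png

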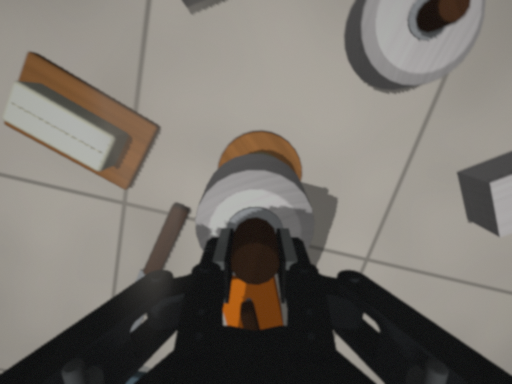

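The small cover is held upright. The board's orange arc (cols 220–301, top at 131) centres near (260,172), against an expected (259,174). Lower it.

Call:
servo_tool([
  {"tx": 0, "ty": 0.2, "tz": 0, "rx": 0, "ry": 0, "rz": 0, "gripper": 0},
  {"tx": 0, "ty": 0.2, "tz": 3, "rx": 0, "ry": 0, "rz": 0, "gripper": 0},
  {"tx": 0, "ty": 0.2, "tz": 6, "rx": 0, "ry": 0, "rz": 0, "gripper": 0},
  {"tx": 0, "ty": 0.2, "tz": 8.5, "rx": 0, "ry": 0, "rz": 0, "gripper": 0},
  {"tx": 0, "ty": 0.2, "tz": 10, "rx": 0, "ry": 0, "rz": 0, "gripper": 0},
  {"tx": 0, "ty": 0.2, "tz": 10.4, "rx": 0, "ry": 0, "rz": 0, "gripper": 0},
  {"tx": 0, "ty": 0.2, "tz": 10.6, "rx": 0, "ry": 0, "rz": 0, "gripper": 0},
  {"tx": 0, "ty": 0.2, "tz": 10.7, "rx": 0, "ry": 0, "rz": 0, "gripper": 0},
])

```text
t: 4.3
tool_pos: [0.4683, -0.1144, 0.2523]
orientation: [0.0, 0.993, 0.121, 0.001]
force: [0.9, 0.6, -1.7]
grip_width: 0.0243
```

```bash
python3 p.py 467.5 -113 95.5
```

```text
t 4.3 grasp [ 468.5 -114.5   97.3] psi 0.242 F [ 0.9  0.6 -1.7] w 24.3 q [ 0.31  0.51 -0.2   2.07  0.17  0.58 -1.34]
go [467.5, -113.0, 95.5] t(cm) [-0.04 -0.16  0.18] r [ 0.001 -0.001 -0.   ]
```

Call:
servo_tool([
  {"tx": 0, "ty": -0.1, "tz": 0.1, "rx": 0, "ry": 0, "rz": 0, "gripper": 0},
  {"tx": 0, "ty": -0.1, "tz": 0.2, "rx": 0, "ry": 0, "rz": 0, "gripper": 0},
  {"tx": 0, "ty": -0.1, "tz": 0.2, "rx": 0, "ry": 0, "rz": 0, "gripper": 0},
  {"tx": 0, "ty": -0.1, "tz": 0.2, "rx": 0, "ry": 0, "rz": 0, "gripper": 1},
  {"tx": 0, "ty": -0.1, "tz": 0.2, "rx": 0, "ry": 0, "rz": 0, "gripper": 1},
  {"tx": 0, "ty": -0.1, "tz": 0.2, "rx": 0, "ry": 0, "rz": 0, "gripper": 1},
  {"tx": 0, "ty": -0.1, "tz": -4, "rx": 0, "ry": 0, "rz": 0, "gripper": 1},
  {"tx": 0, "ty": -0.1, "tz": -8, "rx": 0, "ry": 0, "rz": 0, "gripper": 1},
])

```text
t: 5.3
tool_pos: [0.4675, -0.1132, 0.3324]
orientation: [-0.0, 0.993, 0.121, -0.001]
force: [1.0, -0.5, -0.7]
grip_width: 0.0855
```

```bash
python3 p.py 654 -219 180
```

```text
t 5.3 grasp [ 467.3 -113.2  177.4] psi 0.242 F [ 1.  -0.5 -0.7] w 85.5 q [ 0.34  0.37 -0.23  2.03  0.12  0.76 -1.3 ]
go [654.0, -219.0, 180.0] t(cm) [15.57 14.74 -0.29] r [-0.001  0.001 -0.   ]
```

Call:
servo_tool([
  {"tx": 4, "ty": 4, "tz": -1, "rx": 0, "ry": 0, "rz": 0, "gripper": 1},
  {"tx": 15.6, "ty": 14.7, "tz": -0.3, "rx": 0, "ry": 0, "rz": 0, "gripper": 1},
  {"tx": 15.6, "ty": 14.7, "tz": -0.3, "rx": 0, "ry": 0, "rz": 0, "gripper": 1},
  {"tx": 15.6, "ty": 14.7, "tz": -0.3, "rx": 0, "ry": 0, "rz": 0, "gripper": 1},
  {"tx": 15.6, "ty": 14.7, "tz": -0.3, "rx": 0, "ry": 0, "rz": 0, "gripper": 1},
  {"tx": 15.6, "ty": 14.7, "tz": -0.3, "rx": 0, "ry": 0, "rz": 0, "gripper": 1},
  {"tx": 15.6, "ty": 14.7, "tz": -0.3, "rx": 0, "ry": 0, "rz": 0, "gripper": 1},
])

```text
t: 6.18
tool_pos: [0.6537, -0.218, 0.3348]
orientation: [-0.0, 0.993, 0.121, -0.0]
force: [-0.1, -0.2, -0.5]
grip_width: 0.0854
```

```bash
python3 w.py w4.png 654 -219 80|grep -v '^\[ *[0-9]* *0 '; python3 p.py 654 -219 80
```

```text
t 6.17 grasp [ 653.6 -217.9  179.8] psi 0.243 F [-0.1 -0.2 -0.5] w 85.4 q [ 0.38  0.68 -0.18  1.47  0.14  1.   -1.17]
expected uv [257.27715801 195.88766031]
[ 382    1  130   53 1166] ctr [ 816.1 -321.5] size [105.2  16.1] ang 1.533 centroid [ 814.2 -324.3]
[ 451  135   55   57 1772] ctr [ 726.3 -388.6] size [27.8 47.4] ang -0.065 centroid [ 726.7 -388.8]
[164 277  17  43 265] ctr [ 530.5 -164.7] size [51.2 12.2] ang 0.026 centroid [ 533.6 -164.1]
[ 91 347  23  18 308] ctr [ 440.3 -103.5] size [21.6 24. ] ang -1.008 centroid [ 441.  -103.1]
[106 367  18  17 169] ctr [ 416.2 -116.6] size [23.2 18.7] ang 0.244 centroid [ 413.6 -119.2]
t 6.22 grasp [ 653.7 -218.   180. ] psi 0.242 F [ 0.9 -0.4 -0.9] w 85.4 q [ 0.38  0.68 -0.18  1.47  0.14  1.   -1.17]
go [654.0, -219.0, 80.0] t(cm) [ 0.   0.1 10. ] r [-0.  0. -0.]
```

Run:
```python
import cv2,numpy as np
a=cv2.imread('pics/w4.png');h=cv2.cvtColor(a,cv2.COLOR_BGR2HSV)[140:250,200:320]
m=((h[...,2]<100)&(h[...,1]>50)).astype(np.uint8)
print(cv2.connectedComponentsWithStats(m)[2:]); print(h[56,57],h[48,57],h[40,57])
```

```text
(array([[    0,     0,   120,   110, 12445],
       [   40,    40,    28,    34,   755]], dtype=int32), array([[59.86548815, 54.3750904 ],
       [53.47549669, 56.5589404 ]]))
[ 11 141  38] [ 12 138  48] [10 77 30]
```

Call:
servo_tool([
  {"tx": 0, "ty": 0, "tz": 5, "rx": 0, "ry": 0, "rz": 0, "gripper": 1},
  {"tx": 0, "ty": 0, "tz": 9, "rx": 0, "ry": 0, "rz": 0, "gripper": 1},
  {"tx": 0, "ty": 0, "tz": 9.8, "rx": 0, "ry": 0, "rz": 0, "gripper": 1},
  {"tx": 0, "ty": 0, "tz": 9.8, "rx": 0, "ry": 0, "rz": 0, "gripper": 0},
  {"tx": 0, "ty": 0, "tz": 9.8, "rx": 0, "ry": 0, "rz": 0, "gripper": 0},
  {"tx": 0, "ty": 0, "tz": 9.8, "rx": 0, "ry": 0, "rz": 0, "gripper": 0},
  {"tx": 0, "ty": 0, "tz": 9.8, "rx": 0, "ry": 0, "rz": 0, "gripper": 0},
  {"tx": 0, "ty": 0, "tz": 9.8, "rx": 0, "ry": 0, "rz": 0, "gripper": 0},
])

```text
t: 7.22
tool_pos: [0.655, -0.2187, 0.2384]
orientation: [0.0, 0.993, 0.121, 0.001]
force: [-1.1, -0.5, 6.2]
grip_width: 0.0243
```

```bash
python3 p.py 648 211.5 205
```

```text
t 7.22 grasp [ 655.3 -218.8   83.4] psi 0.242 F [-1.1 -0.5  6.2] w 24.3 q [ 0.37  0.8  -0.17  1.51  0.16  0.84 -1.19]
go [648.0, 211.5, 205.0] t(cm) [  9.65 -41.92 -12.18] r [ 0.001 -0.002 -0.   ]
```

Call:
servo_tool([
  {"tx": 0, "ty": 0, "tz": -3, "rx": 0, "ry": 0, "rz": 0, "gripper": 0},
  {"tx": 0, "ty": 0, "tz": -7, "rx": 0, "ry": 0, "rz": 0, "gripper": 0},
  {"tx": 0, "ty": 0, "tz": -12.2, "rx": 0, "ry": 0, "rz": 0, "gripper": 0},
  {"tx": 0.7, "ty": -3, "tz": -12.2, "rx": 0, "ry": 0, "rz": 0, "gripper": 0},
  {"tx": 1.8, "ty": -8, "tz": -12.2, "rx": 0, "ry": 0, "rz": 0, "gripper": 0},
  {"tx": 3, "ty": -13, "tz": -12.2, "rx": 0, "ry": 0, "rz": 0, "gripper": 0},
  {"tx": 4.2, "ty": -18, "tz": -12.2, "rx": 0, "ry": 0, "rz": 0, "gripper": 0},
  {"tx": 5.3, "ty": -23, "tz": -12.2, "rx": 0, "ry": 0, "rz": 0, "gripper": 0},
])

```text
t: 8.22
tool_pos: [0.6505, 0.0189, 0.359]
orientation: [0.0, 0.993, 0.121, 0.0]
force: [0.2, 0.2, -1.5]
grip_width: 0.0241
```

```bash
python3 p.py 648 211.5 205
```

```text
t 8.22 grasp [650.5  18.9 204. ] psi 0.242 F [ 0.2  0.2 -1.5] w 24.1 q [ 0.05  0.6  -0.22  1.57  0.15  1.   -1.54]
go [648.0, 211.5, 205.0] t(cm) [  4.37 -18.76  -0.1 ] r [ 0. -0. -0.]
```

Call:
servo_tool([
  {"tx": 1, "ty": -4.5, "tz": 0, "rx": 0, "ry": 0, "rz": 0, "gripper": 0},
  {"tx": 2.2, "ty": -9, "tz": 0, "rx": 0, "ry": 0, "rz": 0, "gripper": 0},
  {"tx": 3.3, "ty": -14, "tz": 0, "rx": 0, "ry": 0, "rz": 0, "gripper": 0},
  {"tx": 4.4, "ty": -18.8, "tz": 0, "rx": 0, "ry": 0, "rz": 0, "gripper": 0},
  {"tx": 4.4, "ty": -18.8, "tz": 0, "rx": 0, "ry": 0, "rz": 0, "gripper": 0},
  {"tx": 4.4, "ty": -18.8, "tz": 0, "rx": 0, "ry": 0, "rz": 0, "gripper": 0},
])

```text
t: 8.98
tool_pos: [0.6485, 0.2099, 0.3586]
orientation: [0.001, 0.993, 0.121, -0.0]
force: [-0.3, -0.3, -2.4]
grip_width: 0.0241
```

```bash
python3 w.py w5.png 648 211.5 14|head -2; python3 p.py 648 211.5 100
python3 - <<'E'
from h import *
import cv2
a=cv2.imread('pics/w5.png'); H,S,V=cv2.split(cv2.cvtColor(a,cv2.COLOR_BGR2HSV))
m=((H<20)&(S>110)&(V>80)).astype(np.uint8); n,l,st,ce=cv2.connectedComponentsWithStats(m)
c=arm.get_calibration('wrist')
for k in range(1,n):
    if st[k,4]>200: print(st[k])
E
```

```text
t 8.97 grasp [648.4 209.7 203.6] psi 0.242 F [-0.3 -0.3 -2.4] w 24.1 q [-0.23  0.65 -0.23  1.47  0.16  1.04 -1.83]
expected uv [253.86038725 171.27170513]
t 9.03 grasp [648.7 208.7 203.6] psi 0.24 F [-0.4 -0.2 -1.4] w 24.0 q [-0.23  0.65 -0.23  1.47  0.16  1.04 -1.83]
go [648.0, 211.5, 100.0] t(cm) [-0.   -0.28 10.36] r [0.001 0.    0.   ]
[294  21  59  35 432]
[ 196  109  113   54 2389]
[  50  185   41   37 1170]
[  11  200   38   36 1050]
[  0 216  13  31 318]
[  74  224   38   35 1034]
[ 36 238  37  33 967]
[  0 250  36  33 876]
[244 302  23  17 241]
[428 312  47  23 316]
```

View pics/w5.png

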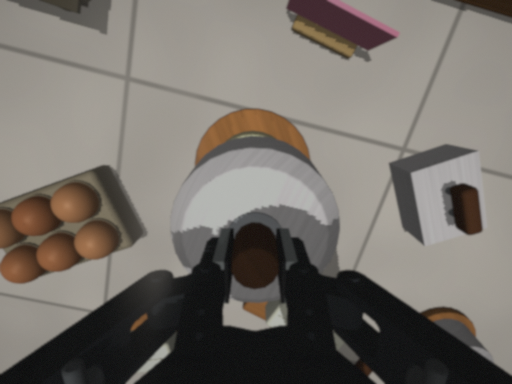

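The board arc spans columns 196–309 with its top at 109, centring at (252.5,~168) against an expected (254,171), so it agrees. The egg box at left is clear. Lower it.

Call:
servo_tool([
  {"tx": 0, "ty": -0.2, "tz": 0, "rx": 0, "ry": 0, "rz": 0, "gripper": 0},
  {"tx": 0, "ty": -0.2, "tz": 3, "rx": 0, "ry": 0, "rz": 0, "gripper": 0},
  {"tx": 0, "ty": -0.2, "tz": 6, "rx": 0, "ry": 0, "rz": 0, "gripper": 0},
  {"tx": 0, "ty": -0.2, "tz": 8.5, "rx": 0, "ry": 0, "rz": 0, "gripper": 0},
  {"tx": 0, "ty": -0.2, "tz": 10, "rx": 0, "ry": 0, "rz": 0, "gripper": 0},
  {"tx": 0, "ty": -0.2, "tz": 10.3, "rx": 0, "ry": 0, "rz": 0, "gripper": 0},
  {"tx": 0, "ty": -0.2, "tz": 10.5, "rx": 0, "ry": 0, "rz": 0, "gripper": 0},
  {"tx": 0, "ty": -0.2, "tz": 10.5, "rx": 0, "ry": 0, "rz": 0, "gripper": 0},
])

```text
t: 10.02
tool_pos: [0.6483, 0.2125, 0.2546]
orientation: [-0.0, 0.993, 0.121, 0.001]
force: [0.2, -0.3, -1.4]
grip_width: 0.0243
```

```bash
python3 p.py 648 211.5 97
```

```text
t 10.03 grasp [648.5 212.5  99.6] psi 0.242 F [ 0.2 -0.3 -1.4] w 24.3 q [-0.24  0.77 -0.21  1.53  0.2   0.86 -1.86]
go [648.0, 211.5, 97.0] t(cm) [-0.06  0.09  0.26] r [-0.    -0.001  0.   ]
```

Call:
servo_tool([
  {"tx": 0, "ty": 0, "tz": 0.15, "rx": 0, "ry": 0, "rz": 0, "gripper": 0},
  {"tx": 0, "ty": 0, "tz": 0.25, "rx": 0, "ry": 0, "rz": 0, "gripper": 0},
  {"tx": 0, "ty": 0, "tz": 0.25, "rx": 0, "ry": 0, "rz": 0, "gripper": 0},
  {"tx": 0, "ty": 0, "tz": 0.25, "rx": 0, "ry": 0, "rz": 0, "gripper": 1},
  {"tx": 0, "ty": 0, "tz": 0.25, "rx": 0, "ry": 0, "rz": 0, "gripper": 1},
  {"tx": 0, "ty": 0, "tz": 0.25, "rx": 0, "ry": 0, "rz": 0, "gripper": 1},
  {"tx": 0, "ty": 0, "tz": -4, "rx": 0, "ry": 0, "rz": 0, "gripper": 1},
  {"tx": 0, "ty": 0, "tz": -9, "rx": 0, "ry": 0, "rz": 0, "gripper": 1},
])

```text
t: 11.02
tool_pos: [0.6476, 0.2122, 0.3436]
orientation: [0.0, 0.993, 0.121, -0.001]
force: [1.3, 0.2, 0.1]
grip_width: 0.0855
```

```bash
python3 p.py 678 0.7 180 0.593
```

```text
t 11.03 grasp [647.2 212.1 188.6] psi 0.242 F [1.3 0.2 0.1] w 85.5 q [-0.23  0.67 -0.23  1.48  0.17  1.01 -1.83]
go [678.0, 0.7, 180.0] t(cm) [-2.11 21.26  0.87] r [-0.     0.003 -0.351]
```

Call:
servo_tool([
  {"tx": -2.1, "ty": 21.3, "tz": 0.9, "rx": 0, "ry": 0, "rz": -0.351, "gripper": 1},
  {"tx": -2.1, "ty": 21.3, "tz": 0.9, "rx": 0, "ry": 0, "rz": -0.351, "gripper": 1},
  {"tx": -2.1, "ty": 21.3, "tz": 0.9, "rx": 0, "ry": 0, "rz": -0.351, "gripper": 1},
  {"tx": -2.1, "ty": 21.3, "tz": 0.9, "rx": 0, "ry": 0, "rz": -0.351, "gripper": 1},
  {"tx": -2.1, "ty": 21.3, "tz": 0.9, "rx": 0, "ry": 0, "rz": -0.351, "gripper": 1},
  {"tx": -2.1, "ty": 21.3, "tz": 0.9, "rx": 0, "ry": 0, "rz": -0.351, "gripper": 1},
])

```text
t: 11.78
tool_pos: [0.6784, 0.0024, 0.3347]
orientation: [-0.001, 0.956, 0.293, 0.0]
force: [-0.9, 1.3, 0.3]
grip_width: 0.0854
```

```bash
python3 w.py w6.png 678 0.7 76; python3 p.py 678 0.7 76 0.593
```

```text
t 11.78 grasp [678.4   2.7 179.7] psi 0.595 F [-0.9  1.3  0.3] w 85.4 q [ 0.13  0.68 -0.3   1.5   0.22  1.   -1.21]
expected uv [257.59171224 196.76197836]
[ 351    0  161   72 5999] ctr [851.5 -32.1] size [ 46.8 116.4] ang -0.976 centroid [860.3 -35.2]
[  22    6  113  146 1337] ctr [683.5 162.4] size [105.5  69.2] ang 0.717 centroid [688.  160.3]
[  0  69  29  34 762] ctr [645.1 208.5] size [25.  21.2] ang 0.324 centroid [645.5 210.2]
[247 170  17  56 884] ctr [675.4   1.8] size [51.3 14. ] ang 0.587 centroid [675.9   2.3]
[  52  203   84   73 1467] ctr [549.9 100.3] size [78.2 51.7] ang 1.263 centroid [562.5 102.8]
[210 312  60  20 672] ctr [557.6 -59.9] size [22.  60.8] ang -1.107 centroid [557.4 -60.1]
t 11.82 grasp [678.4   3.2 179.8] psi 0.596 F [ 0.8  1.2 -0. ] w 85.4 q [ 0.12  0.68 -0.3   1.5   0.22  1.   -1.21]
go [678.0, 0.7, 76.0] t(cm) [-0.17  0.18 10.38] r [-0.001 -0.001  0.003]
```

The bar measures 51x14 mm at an angle of 0.587, which agrees. Grasp.

Call:
servo_tool([
  {"tx": -0.2, "ty": 0.1, "tz": 5, "rx": 0, "ry": 0, "rz": 0, "gripper": 1},
  {"tx": -0.2, "ty": 0.1, "tz": 9, "rx": 0, "ry": 0, "rz": 0, "gripper": 1},
  {"tx": -0.2, "ty": 0.1, "tz": 10.2, "rx": 0, "ry": 0, "rz": 0, "gripper": 1},
  {"tx": -0.2, "ty": 0.1, "tz": 10.2, "rx": 0, "ry": 0, "rz": 0, "gripper": 0},
  {"tx": -0.2, "ty": 0.1, "tz": 10.2, "rx": 0, "ry": 0, "rz": 0, "gripper": 0},
  {"tx": -0.2, "ty": 0.1, "tz": 10.2, "rx": 0, "ry": 0, "rz": 0, "gripper": 0},
  {"tx": -0.2, "ty": 0.1, "tz": 10.2, "rx": 0, "ry": 0, "rz": 0, "gripper": 0},
  {"tx": -0.2, "ty": 0.1, "tz": 10.2, "rx": 0, "ry": 0, "rz": 0, "gripper": 0},
])

```text
t: 12.82
tool_pos: [0.6777, -0.0013, 0.2334]
orientation: [0.0, 0.956, 0.292, 0.0]
force: [-0.7, -0.1, 4.2]
grip_width: 0.0148
```

```bash
python3 p.py 374.5 285.5 205 1.966
```

```text
t 12.82 grasp [677.8  -1.3  78.4] psi 0.593 F [-0.7 -0.1  4.2] w 14.8 q [ 0.11  0.8  -0.27  1.55  0.26  0.83 -1.23]
go [374.5, 285.5, 205.0] t(cm) [ -9.11 -40.72 -12.68] r [ 1.000e-03 -0.000e+00 -1.373e+00]
```

Call:
servo_tool([
  {"tx": 0, "ty": 0, "tz": -3, "rx": 0, "ry": 0, "rz": 0, "gripper": 0},
  {"tx": 0, "ty": 0, "tz": -8, "rx": 0, "ry": 0, "rz": 0, "gripper": 0},
  {"tx": 0, "ty": 0, "tz": -12.7, "rx": 0, "ry": 0, "rz": 0, "gripper": 0},
  {"tx": -0.7, "ty": -3, "tz": -12.7, "rx": 0, "ry": 0, "rz": -0.13, "gripper": 0},
  {"tx": -1.8, "ty": -8, "tz": -12.7, "rx": 0, "ry": 0, "rz": -0.28, "gripper": 0},
  {"tx": -2.9, "ty": -13, "tz": -12.7, "rx": 0, "ry": 0, "rz": -0.43, "gripper": 0},
  {"tx": -4, "ty": -18, "tz": -12.7, "rx": 0, "ry": 0, "rz": -0.58, "gripper": 0},
  {"tx": -5.1, "ty": -23, "tz": -12.7, "rx": 0, "ry": 0, "rz": -0.73, "gripper": 0},
])

```text
t: 13.82
tool_pos: [0.5053, 0.1617, 0.3596]
orientation: [0.0, 0.788, 0.616, -0.0]
force: [0.9, 0.8, -1.6]
grip_width: 0.0147
```

```bash
python3 p.py 374.5 285.5 205 1.966
```

```text
t 13.82 grasp [505.3 161.6 204.6] psi 1.328 F [ 0.9  0.8 -1.6] w 14.7 q [ 0.03  0.45 -0.54  1.87  0.29  0.9  -0.89]
go [374.5, 285.5, 205.0] t(cm) [  8.87 -15.67  -0.04] r [ 0.     0.    -0.638]
```

Call:
servo_tool([
  {"tx": 2, "ty": -3.5, "tz": 0, "rx": 0, "ry": 0, "rz": -0.15, "gripper": 0},
  {"tx": 4.4, "ty": -7.8, "tz": 0, "rx": 0, "ry": 0, "rz": -0.3, "gripper": 0},
  {"tx": 6.8, "ty": -12, "tz": 0, "rx": 0, "ry": 0, "rz": -0.45, "gripper": 0},
  {"tx": 8.9, "ty": -15.7, "tz": 0, "rx": 0, "ry": 0, "rz": -0.6, "gripper": 0},
  {"tx": 8.9, "ty": -15.7, "tz": 0, "rx": 0, "ry": 0, "rz": -0.638, "gripper": 0},
  {"tx": 8.9, "ty": -15.7, "tz": 0, "rx": 0, "ry": 0, "rz": -0.638, "gripper": 0},
  {"tx": 8.9, "ty": -15.7, "tz": 0, "rx": 0, "ry": 0, "rz": -0.638, "gripper": 0},
])

```text
t: 14.7
tool_pos: [0.3773, 0.2847, 0.3595]
orientation: [0.0, 0.558, 0.83, -0.0]
force: [-0.4, 0.4, -1.0]
grip_width: 0.0149
```

```bash
python3 w.py w7.png 374.5 285.5 14|head -2
python3 - <<'E'
from h import *
c=arm.get_calibration('wrist');K=np.array([[c['fx'],0,c['cx']],[0,c['fy'],c['cy']],[0,0,1.]])
a=1.966;u=np.array([np.cos(a),np.sin(a)]);v=np.array([-u[1],u[0]])
P=np.array([[*(np.array([.3745,.2855])+i*.0555*u+j*.0445*v),.014] for i,j in((1,1),(1,-1),(-1,-1),(-1,1))])
q=cv2.projectPoints(P,c['rvec'],c['tvec'],K,None)[0][:,0]; print(q.round(0).tolist())
im=cv2.imread('pics/w7.png'); cv2.polylines(im,[q.astype(int)],True,(255,0,255)); cv2.imwrite('pics/w7b.png',im)
E
python3 p.py 374.5 285.5 100 1.966
```

```text
t 14.7 grasp [377.3 284.6 204.5] psi 1.958 F [-0.4  0.4 -1. ] w 14.9 q [-0.12  0.4  -0.75  2.    0.35  0.87 -0.68]
expected uv [252.72521953 170.67754471]
[[212.0, 123.0], [292.0, 122.0], [289.0, 214.0], [217.0, 215.0]]
t 14.75 grasp [377.2 284.7 204.6] psi 1.958 F [ 0.   0.6 -1.7] w 15.3 q [-0.12  0.4  -0.75  2.    0.35  0.87 -0.68]
go [374.5, 285.5, 100.0] t(cm) [ 0.17 -0.22 10.46] r [-0.     0.    -0.008]
```

View pics/w7b.png

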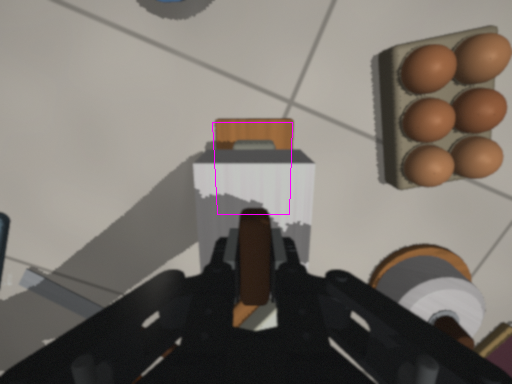

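The overlay of the expected board (magenta) is within about 3 px of the real one (cols 216–294, top at row 118). The eggs are clear to the right. Lower it with a 1-2 mm correction.

Call:
servo_tool([
  {"tx": 0.3, "ty": -0.1, "tz": 0, "rx": 0, "ry": 0, "rz": -0.01, "gripper": 0},
  {"tx": 0.3, "ty": -0.1, "tz": 3, "rx": 0, "ry": 0, "rz": -0.01, "gripper": 0},
  {"tx": 0.3, "ty": -0.1, "tz": 6, "rx": 0, "ry": 0, "rz": -0.01, "gripper": 0},
  {"tx": 0.3, "ty": -0.1, "tz": 8.5, "rx": 0, "ry": 0, "rz": -0.01, "gripper": 0},
  {"tx": 0.3, "ty": -0.1, "tz": 10.2, "rx": 0, "ry": 0, "rz": -0.01, "gripper": 0},
  {"tx": 0.3, "ty": -0.1, "tz": 10.8, "rx": 0, "ry": 0, "rz": -0.01, "gripper": 0},
  {"tx": 0.3, "ty": -0.1, "tz": 11.0, "rx": 0, "ry": 0, "rz": -0.01, "gripper": 0},
  {"tx": 0.3, "ty": -0.1, "tz": 11.0, "rx": 0, "ry": 0, "rz": -0.01, "gripper": 0},
])

```text
t: 15.75
tool_pos: [0.3745, 0.2883, 0.2502]
orientation: [0.0, 0.553, 0.833, 0.001]
force: [0.5, 0.6, -1.6]
grip_width: 0.0148
```

```bash
python3 p.py 374.5 285.5 92 1.966
```

```text
t 15.75 grasp [374.7 288.4  95.2] psi 1.971 F [ 0.5  0.6 -1.6] w 14.8 q [-0.25  0.58 -0.62  2.07  0.55  0.66 -0.84]
go [374.5, 285.5, 92.0] t(cm) [-0.26 -0.11  0.32] r [ 0.001 -0.     0.005]
```

Call:
servo_tool([
  {"tx": 0, "ty": 0, "tz": 0.15, "rx": 0, "ry": 0, "rz": 0, "gripper": 0},
  {"tx": 0, "ty": 0, "tz": 0.28, "rx": 0, "ry": 0, "rz": 0, "gripper": 0},
  {"tx": 0, "ty": 0, "tz": 0.28, "rx": 0, "ry": 0, "rz": 0, "gripper": 0},
  {"tx": 0, "ty": 0, "tz": 0.28, "rx": 0, "ry": 0, "rz": 0, "gripper": 1},
  {"tx": 0, "ty": 0, "tz": 0.28, "rx": 0, "ry": 0, "rz": 0, "gripper": 1},
  {"tx": 0, "ty": 0, "tz": 0.28, "rx": 0, "ry": 0, "rz": 0, "gripper": 1},
  {"tx": 0, "ty": 0, "tz": -4, "rx": 0, "ry": 0, "rz": 0, "gripper": 1},
  {"tx": 0, "ty": 0, "tz": -9, "rx": 0, "ry": 0, "rz": 0, "gripper": 1},
])

```text
t: 16.75
tool_pos: [0.374, 0.2878, 0.3402]
orientation: [-0.001, 0.552, 0.834, -0.001]
force: [1.0, 0.1, 0.0]
grip_width: 0.0857
```

```bash
python3 p.py 542 -423.5 185 2.240; python3 p.py 542 -423.5 185 -.901
```

```text
t 16.75 grasp [373.6 287.7 185.2] psi 1.971 F [1.  0.1 0. ] w 85.7 q [-0.14  0.43 -0.75  2.02  0.39  0.84 -0.71]
go [542.0, -423.5, 185.0] t(cm) [-7.206e+01 -1.226e+01  4.000e-02] r [-0.002 -0.    -0.269]
t 16.75 grasp [373.6 287.7 185.2] psi 1.971 F [1.  0.1 0. ] w 85.7 q [-0.14  0.43 -0.75  2.02  0.39  0.84 -0.71]
go [542.0, -423.5, 185.0] t(cm) [-7.206e+01 -1.226e+01  4.000e-02] r [-1.000e-03  3.000e-03  2.872e+00]
```

Call:
servo_tool([
  {"tx": -6, "ty": -1, "tz": -1, "rx": 0, "ry": 0, "rz": -0.02, "gripper": 1},
  {"tx": -12, "ty": -2, "tz": -1, "rx": 0, "ry": 0, "rz": -0.05, "gripper": 1},
  {"tx": -18, "ty": -3, "tz": -1, "rx": 0, "ry": 0, "rz": -0.08, "gripper": 1},
  {"tx": -24, "ty": -4, "tz": -1, "rx": 0, "ry": 0, "rz": -0.11, "gripper": 1},
  {"tx": -30, "ty": -5, "tz": -1, "rx": 0, "ry": 0, "rz": -0.14, "gripper": 1},
  {"tx": -36, "ty": -6, "tz": -1, "rx": 0, "ry": 0, "rz": -0.17, "gripper": 1},
  {"tx": -42, "ty": -7, "tz": -1, "rx": 0, "ry": 0, "rz": -0.2, "gripper": 1},
  {"tx": -48, "ty": -8, "tz": -1, "rx": 0, "ry": 0, "rz": -0.23, "gripper": 1},
])

```text
t: 17.75
tool_pos: [0.4877, -0.1872, 0.3498]
orientation: [0.0, 0.453, 0.892, 0.0]
force: [1.0, 0.5, 0.5]
grip_width: 0.0854
```

```bash
python3 p.py 542 -423.5 185 2.240
```

```text
t 17.75 grasp [ 487.8 -187.2  194.8] psi 2.202 F [1.  0.5 0.5] w 85.4 q [ 0.8   0.48 -0.66  1.89  0.37  0.89  0.59]
go [542.0, -423.5, 185.0] t(cm) [-22.28  -9.56   0.98] r [ 0.     0.    -0.038]
```

Call:
servo_tool([
  {"tx": -5.5, "ty": -2.4, "tz": 0.3, "rx": 0, "ry": 0, "rz": -0.038, "gripper": 1},
  {"tx": -11, "ty": -4.8, "tz": 0.6, "rx": 0, "ry": 0, "rz": -0.038, "gripper": 1},
  {"tx": -16.5, "ty": -7.2, "tz": 1, "rx": 0, "ry": 0, "rz": -0.038, "gripper": 1},
  {"tx": -22.3, "ty": -9.6, "tz": 1, "rx": 0, "ry": 0, "rz": -0.038, "gripper": 1},
  {"tx": -22.3, "ty": -9.6, "tz": 1, "rx": 0, "ry": 0, "rz": -0.038, "gripper": 1},
  {"tx": -22.3, "ty": -9.6, "tz": 1, "rx": 0, "ry": 0, "rz": -0.038, "gripper": 1},
  {"tx": -22.3, "ty": -9.6, "tz": 1, "rx": 0, "ry": 0, "rz": -0.038, "gripper": 1},
])

```text
t: 18.62
tool_pos: [0.5417, -0.4203, 0.3398]
orientation: [-0.0, 0.435, 0.9, 0.0]
force: [-0.7, 0.3, 0.2]
grip_width: 0.0854
```

```bash
python3 w.py w8.png 542 -423.5 76; python3 p.py 542 -423.5 76 2.240
```

```text
t 18.62 grasp [ 541.7 -420.1  184.8] psi 2.241 F [-0.7  0.3  0.2] w 85.4 q [ 0.96  0.74 -0.58  1.46  0.43  1.07  0.96]
expected uv [252.17378313 197.4054069 ]
[ 246  153   17   77 1168] ctr [ 540.4 -419. ] size [14.1 71.3] ang -0.909 centroid [ 539.1 -418. ]
[439 228  73  67 445] ctr [ 754.  -341.7] size [13.7 85.3] ang -1.471 centroid [ 753.6 -340.6]
[455 244  57  52 346] ctr [ 765.6 -342.1] size [ 9.7 68.4] ang -1.524 centroid [ 765.6 -341.1]
[392 261  45  40 692] ctr [ 723.8 -393.7] size [14.8 62.9] ang -0.067 centroid [ 723.1 -393.2]
t 18.68 grasp [ 541.7 -420.4  184.9] psi 2.241 F [ 0.4 -0.2 -0.4] w 85.2 q [ 0.96  0.74 -0.58  1.46  0.43  1.07  0.96]
go [542.0, -423.5, 76.0] t(cm) [-0.26 -0.17 10.89] r [ 0.    -0.     0.001]
```

Call:
servo_tool([
  {"tx": -0.1, "ty": -0.1, "tz": 5, "rx": 0, "ry": 0, "rz": 0, "gripper": 1},
  {"tx": -0.1, "ty": -0.1, "tz": 9, "rx": 0, "ry": 0, "rz": 0, "gripper": 1},
  {"tx": -0.1, "ty": -0.1, "tz": 10.7, "rx": 0, "ry": 0, "rz": 0, "gripper": 1},
  {"tx": -0.1, "ty": -0.1, "tz": 10.7, "rx": 0, "ry": 0, "rz": 0, "gripper": 0},
  {"tx": -0.1, "ty": -0.1, "tz": 10.7, "rx": 0, "ry": 0, "rz": 0, "gripper": 0},
  {"tx": -0.1, "ty": -0.1, "tz": 10.7, "rx": 0, "ry": 0, "rz": 0, "gripper": 0},
  {"tx": -0.1, "ty": -0.1, "tz": 10.7, "rx": 0, "ry": 0, "rz": 0, "gripper": 0},
  {"tx": -0.1, "ty": -0.1, "tz": 10.7, "rx": 0, "ry": 0, "rz": 0, "gripper": 0},
])

```text
t: 19.68
tool_pos: [0.5417, -0.4235, 0.2338]
orientation: [0.001, 0.436, 0.9, -0.0]
force: [1.0, -0.0, 5.2]
grip_width: 0.015
```

```bash
python3 p.py 472 95 215 1.268
```

```text
t 19.68 grasp [ 541.9 -423.6   78.8] psi 2.239 F [ 1.  -0.   5.2] w 15.0 q [ 0.93  0.86 -0.52  1.5   0.5   0.91  0.91]
go [472.0, 95.0, 215.0] t(cm) [ 44.99  26.66 -13.68] r [0.001 0.001 0.971]
```

Call:
servo_tool([
  {"tx": 0, "ty": 0, "tz": -3, "rx": 0, "ry": 0, "rz": 0, "gripper": 0},
  {"tx": 0, "ty": 0, "tz": -8, "rx": 0, "ry": 0, "rz": 0, "gripper": 0},
  {"tx": 0, "ty": 0, "tz": -13.7, "rx": 0, "ry": 0, "rz": 0, "gripper": 0},
  {"tx": 2.6, "ty": 1.5, "tz": -13.7, "rx": 0, "ry": 0, "rz": 0.1, "gripper": 0},
  {"tx": 7, "ty": 4.1, "tz": -13.7, "rx": 0, "ry": 0, "rz": 0.2, "gripper": 0},
  {"tx": 11.5, "ty": 6.8, "tz": -13.7, "rx": 0, "ry": 0, "rz": 0.3, "gripper": 0},
  {"tx": 16, "ty": 9.5, "tz": -13.7, "rx": 0, "ry": 0, "rz": 0.4, "gripper": 0},
  {"tx": 20.5, "ty": 12.1, "tz": -13.7, "rx": 0, "ry": 0, "rz": 0.5, "gripper": 0},
])

```text
t: 20.68
tool_pos: [0.5084, -0.1858, 0.3694]
orientation: [-0.0, 0.647, 0.763, -0.0]
force: [0.2, 1.5, -1.5]
grip_width: 0.0148
```

```bash
python3 p.py 472 95 205 1.268
```

```text
t 20.68 grasp [ 508.3 -185.7  214.4] psi 1.735 F [ 0.2  1.5 -1.5] w 14.8 q [ 0.7   0.46 -0.56  1.84  0.3   0.93  0.18]
go [472.0, 95.0, 205.0] t(cm) [28.29  1.01  0.95] r [-0.001 -0.     0.467]
```

Call:
servo_tool([
  {"tx": 4.5, "ty": 0.2, "tz": 0, "rx": 0, "ry": 0, "rz": 0.1, "gripper": 0},
  {"tx": 9.5, "ty": 0.4, "tz": 0, "rx": 0, "ry": 0, "rz": 0.2, "gripper": 0},
  {"tx": 14.5, "ty": 0.5, "tz": 0, "rx": 0, "ry": 0, "rz": 0.3, "gripper": 0},
  {"tx": 19.5, "ty": 0.7, "tz": 0, "rx": 0, "ry": 0, "rz": 0.4, "gripper": 0},
  {"tx": 24.5, "ty": 0.9, "tz": 0.5, "rx": 0, "ry": 0, "rz": 0.467, "gripper": 0},
  {"tx": 28.3, "ty": 1.0, "tz": 1, "rx": 0, "ry": 0, "rz": 0.467, "gripper": 0},
  {"tx": 28.3, "ty": 1.0, "tz": 1, "rx": 0, "ry": 0, "rz": 0.467, "gripper": 0},
  {"tx": 28.3, "ty": 1.0, "tz": 1, "rx": 0, "ry": 0, "rz": 0.467, "gripper": 0},
])

```text
t: 21.68
tool_pos: [0.4716, 0.0925, 0.3594]
orientation: [0.0, 0.805, 0.594, -0.001]
force: [0.5, -0.5, -1.7]
grip_width: 0.0148
```

```bash
python3 w.py w9.png 472 95 14|head -2
python3 - <<'E'
from h import *
c=arm.get_calibration('wrist');K=np.array([[c['fx'],0,c['cx']],[0,c['fy'],c['cy']],[0,0,1.]])
a=1.268;u=np.array([np.cos(a),np.sin(a)]);v=np.array([-u[1],u[0]])
P=np.array([[*(np.array([.472,.095])+i*.075*u+j*.0445*v),.014] for i,j in((1,1),(1,-1),(-1,-1),(-1,1))])
q=cv2.projectPoints(P,c['rvec'],c['tvec'],K,None)[0][:,0]; print(q.round(0).tolist())
im=cv2.imread('pics/w9.png'); cv2.polylines(im,[q.astype(int)],True,(255,0,255)); cv2.imwrite('pics/w9b.png',im)
E
python3 p.py 472 95 93 1.268
```

```text
t 21.68 grasp [471.5  92.4 204.4] psi 1.271 F [ 0.5 -0.5 -1.7] w 14.8 q [ 0.18  0.37 -0.57  1.99  0.26  0.85 -0.82]
expected uv [255.0191568  169.72808313]
[[214.0, 102.0], [296.0, 103.0], [290.0, 228.0], [219.0, 227.0]]
t 21.73 grasp [471.7  91.8 204.5] psi 1.27 F [ 0.1 -0.6 -1.8] w 14.8 q [ 0.18  0.37 -0.56  1.99  0.26  0.85 -0.82]
go [472.0, 95.0, 93.0] t(cm) [ 0.31 -0.07 11.15] r [-0.     0.001  0.002]
```

View pics/w9b.png

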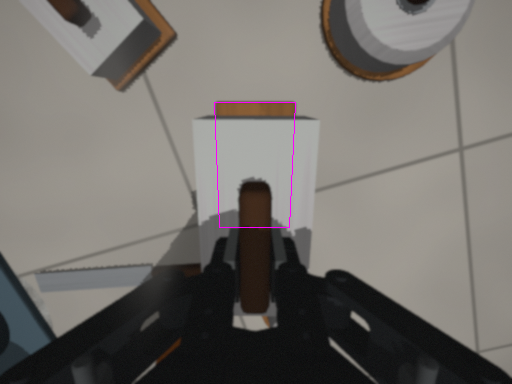

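The expected board overlay coincides with the real board (cols 215–296, top at row 102). Lower it.

Call:
servo_tool([
  {"tx": 0.2, "ty": -0.1, "tz": 0, "rx": 0, "ry": 0, "rz": 0, "gripper": 0},
  {"tx": 0.2, "ty": -0.1, "tz": 3, "rx": 0, "ry": 0, "rz": 0, "gripper": 0},
  {"tx": 0.2, "ty": -0.1, "tz": 6, "rx": 0, "ry": 0, "rz": 0, "gripper": 0},
  {"tx": 0.2, "ty": -0.1, "tz": 8.5, "rx": 0, "ry": 0, "rz": 0, "gripper": 0},
  {"tx": 0.2, "ty": -0.1, "tz": 10.2, "rx": 0, "ry": 0, "rz": 0, "gripper": 0},
  {"tx": 0.2, "ty": -0.1, "tz": 10.8, "rx": 0, "ry": 0, "rz": 0, "gripper": 0},
  {"tx": 0.2, "ty": -0.1, "tz": 11.0, "rx": 0, "ry": 0, "rz": 0, "gripper": 0},
  {"tx": 0.2, "ty": -0.1, "tz": 11.0, "rx": 0, "ry": 0, "rz": 0, "gripper": 0},
])

```text
t: 22.72
tool_pos: [0.4717, 0.0955, 0.2502]
orientation: [0.0, 0.805, 0.594, 0.001]
force: [-0.9, -0.1, -2.2]
grip_width: 0.0151
```

```bash
python3 p.py 472 95 92.3 1.268
```

```text
t 22.73 grasp [471.9  95.5  95.2] psi 1.272 F [-0.9 -0.1 -2.2] w 15.1 q [ 0.08  0.55 -0.47  2.06  0.42  0.62 -0.97]
go [472.0, 95.0, 92.3] t(cm) [-0.04  0.04  0.29] r [ 0.001 -0.001  0.004]
```

After release, lift high and then swing to the right, so the arm clears the top camera's view.

Call:
servo_tool([
  {"tx": 0, "ty": 0, "tz": 0.15, "rx": 0, "ry": 0, "rz": 0, "gripper": 0},
  {"tx": 0, "ty": 0, "tz": 0.28, "rx": 0, "ry": 0, "rz": 0, "gripper": 0},
  {"tx": 0, "ty": 0, "tz": 0.28, "rx": 0, "ry": 0, "rz": 0, "gripper": 0},
  {"tx": 0, "ty": 0, "tz": 0.28, "rx": 0, "ry": 0, "rz": 0, "gripper": 1},
  {"tx": 0, "ty": 0, "tz": 0.28, "rx": 0, "ry": 0, "rz": 0, "gripper": 1},
  {"tx": 0, "ty": 0, "tz": 0.28, "rx": 0, "ry": 0, "rz": 0, "gripper": 1},
  {"tx": 0, "ty": 0, "tz": -5, "rx": 0, "ry": 0, "rz": 0, "gripper": 1},
  {"tx": 0, "ty": 0, "tz": -11, "rx": 0, "ry": 0, "rz": 0, "gripper": 1},
])

```text
t: 23.72
tool_pos: [0.4709, 0.0953, 0.3603]
orientation: [-0.001, 0.804, 0.594, -0.001]
force: [0.9, -0.0, 0.4]
grip_width: 0.0853
```

```bash
python3 p.py 480 -480 240 1.268
```

```text
t 23.73 grasp [470.5  95.3 205.3] psi 1.272 F [ 0.9 -0.   0.4] w 85.3 q [ 0.19  0.37 -0.58  1.99  0.26  0.86 -0.83]
go [480.0, -480.0, 240.0] t(cm) [-54.72  17.79  -3.48] r [-0.003  0.001  0.004]
```

Call:
servo_tool([
  {"tx": -5.5, "ty": 1.8, "tz": -3.5, "rx": 0, "ry": 0, "rz": 0, "gripper": 1},
  {"tx": -11, "ty": 3.6, "tz": -3.5, "rx": 0, "ry": 0, "rz": 0, "gripper": 1},
  {"tx": -54.7, "ty": 17.8, "tz": -3.5, "rx": 0, "ry": 0, "rz": 0, "gripper": 1},
  {"tx": -54.7, "ty": 17.8, "tz": -3.5, "rx": 0, "ry": 0, "rz": 0, "gripper": 1},
  {"tx": -54.7, "ty": 17.8, "tz": -3.5, "rx": 0, "ry": 0, "rz": 0, "gripper": 1},
  {"tx": -54.7, "ty": 17.8, "tz": -3.5, "rx": 0, "ry": 0, "rz": 0, "gripper": 1},
  {"tx": -54.7, "ty": 17.8, "tz": -3.5, "rx": 0, "ry": 0, "rz": 0, "gripper": 1},
  {"tx": -54.7, "ty": 17.8, "tz": -3.5, "rx": 0, "ry": 0, "rz": 0, "gripper": 1},
])

```text
t: 24.72
tool_pos: [0.4788, -0.3972, 0.3946]
orientation: [0.0, 0.804, 0.594, 0.0]
force: [1.9, -0.9, 0.5]
grip_width: 0.0853
```

Call:
servo_tool([
  {"tx": -10, "ty": 3.3, "tz": 0, "rx": 0, "ry": 0, "rz": 0, "gripper": 1},
  {"tx": -10, "ty": 3.3, "tz": 0, "rx": 0, "ry": 0, "rz": 0, "gripper": 1},
  {"tx": -10, "ty": 3.3, "tz": 0, "rx": 0, "ry": 0, "rz": 0, "gripper": 1},
])

```text
t: 25.1
tool_pos: [0.4792, -0.5044, 0.3936]
orientation: [0.0, 0.806, 0.592, -0.001]
force: [-0.3, 0.8, -0.1]
grip_width: 0.0853
```

Run:
```python
from p import *
state(); save('top','top1.png'); save('side','side1.png')
a=cv2.imread('pics/top1.png');b=cv2.imread('pics/top0.png')
f=lambda a,x0,y0,w,h,s:cv2.resize(a[y0:y0+h,x0:x0+w],(w*s,h*s),interpolation=cv2.INTER_CUBIC)
cv2.imwrite('pics/top1b.png',f(a,80,120,260,160,3))
cv2.imwrite('pics/side1b.png',f(cv2.imread('pics/side1.png'),150,160,170,170,4)[:600])
c=arm.get_calibration('top');K=np.array([[c['fx'],0,c['cx']],[0,c['fy'],c['cy']],[0,0,1.]])
h=cv2.cvtColor(a,cv2.COLOR_BGR2HSV);H,S,V=cv2.split(h)
dark=((V<75)&((H<20)|(H>165))&(S>60)).astype(np.uint8)
for n,x,y,z in(('RL',649,211.5,.090),('RS',467.5,-113,.090),('L',472,95,.086),('S',374.7,286,.086)):
    q=cv2.projectPoints(np.array([[x/1e3,y/1e3,z]]),c['rvec'],c['tvec'],K,None)[0].ravel()
    m=np.zeros_like(dark);cv2.circle(m,tuple(int(v) for v in q),20,1,-1)
    N,l,st,ce=cv2.connectedComponentsWithStats(dark&m);k=1+np.argmax(st[1:,4])
    print(n,'knob',np.round(ray('top',ce[k],z,c)[:2]*1000,1),'expected board',x,y,st[k,4])
d=cv2.absdiff(a,b)[180:235,80:160].max(); print('egg diff max',d)
```

```text
t 25.1 grasp [ 479.  -504.6  238.6] psi 1.266 F [-0.3  0.8 -0.1] w 85.3 q [ 0.96  0.65 -0.35  1.39  0.23  1.13  0.28]
RL knob [646.9 212.6] expected board 649 211.5 54
RS knob [ 469.3 -113.7] expected board 467.5 -113 62
L knob [473.4  99.1] expected board 472 95 126
S knob [374.  287.1] expected board 374.7 286 102
egg diff max 24
```

View pics/top1b.png

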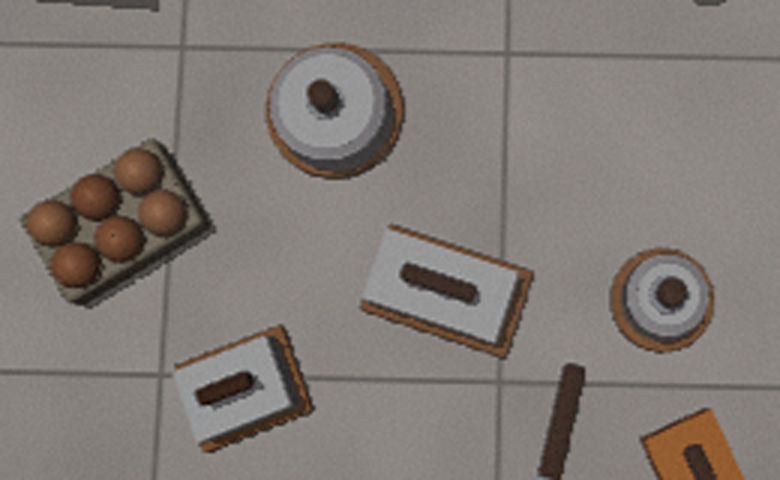

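View pics/side1b.png

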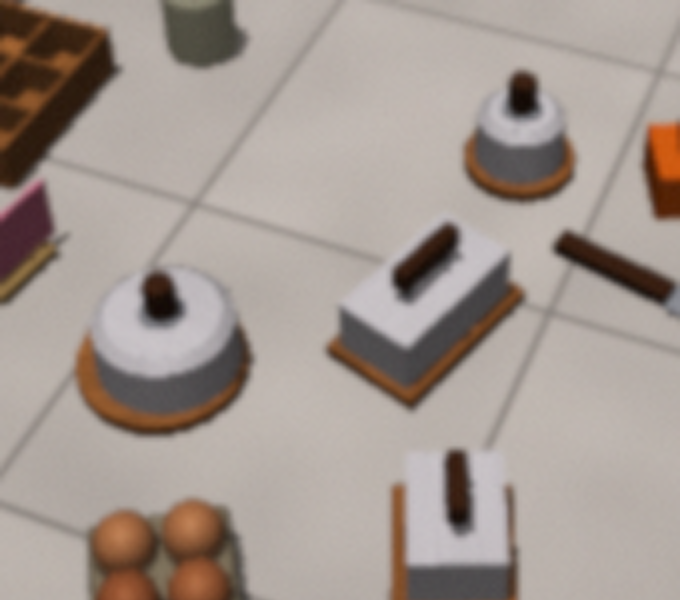

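All four covers sit level on their boards. The handles are within about 4 mm of centre (large round at (322,97), long at (440,282), small round at (671,292), short at (224,387) in the top crop), and the boards and eggs look unmoved. Handing in.

```bash
python3 -c "
from cell import arm
print(arm.finish_job())"
```

```text
the job is handed in; nothing more can be done
None
```

I put all four aluminium covers over their own cheeses and handed the job in at about 25 s of the 131 s allowed. The hand-in reports no verdict.

- **Placement:** the last top view put each handle 1–4 mm from its board's estimated centre, against the 13 mm limit. The long cover was furthest off, at about 4 mm.
- **Seating:** in the top and side views all four covers looked level, resting on their boards and lined up with them. I judged this by eye and did not measure the tilt.
- **Egg box and boards:** both looked unmoved. I compared pixels before and after only for the egg box, and only noise differed. I did not measure the boards again.
- **Disagreements:** the wrist and top cameras differed by up to about 4–5 mm on the handles and boards. I took values in between.
- **Refused move:** the first move call was refused for missing keys, and nothing moved.

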